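# Pull the board module from an instrument for testing and refit its neighbours

## Task

The long board module in the middle of the open instrument housing has to be tested. Take off the retaining bar and set it, with the transformer and the capacitor that crowd the module, on the grey side mat; then, with all three standing there, set the module down in the test cradle, lying lengthwise in it between its corner stops. Afterwards put the transformer and the capacitor back, each square and centred in the bay it came from, and last lay the bar back in its two saddles across the housing; keep every part upright throughout and leave the meter, the screwdriver and the clear cover where they are.

Things in the scene. Friction and masses are not known exactly. Their poses are not given: they have to be found in the camera images.
- bar_c (a point): Retaining bar: flat steel, 18 (x) x 188 (y) x 10 mm, on its middle a black grip block 18 (x) x 44 (y) x 30 mm, sides flush with the bar, top 40 mm above the bar's underside. 0.16 kg. Point: 20 mm above the underside, inside the grip; y along the bar. At the start it lies across the housing in both saddles, at least 4 mm above the parts below.
- transformer_c (a point): Transformer: block of dark steel with copper-coloured winding, 60 (x) x 40 (y) x 48 mm tall, 0.4 kg. Point: centre, 24 mm above the underside; z up, x along the 60 mm side. At the start it stands in one end bay of the housing, its x along the housing's x (which of the two bays varies).
- capacitor_c (a point): Capacitor: upright round can, dark sleeve, aluminium top, 40 mm diameter, 50 mm tall, 0.12 kg. Point: centre, 25 mm above the underside; z up. At the start it stands in the other end bay.
- board_c (a point): Board module: aluminium block 106 (x) x 34 (y) x 46 mm tall, yellowish circuit board with chips on top (2.5 mm more), 0.3 kg. Point: centre, 23 mm above the underside; z up, x lengthwise. At the start in the middle of the housing, along its x, 8 mm from the part on either side: no room for fingers until both are gone.
- housing: Open housing, fixed. Origin: centre of underside, z up. Floor plate 156 (x) x 196 (y) x 6 mm, lips along the x edges up to 18 mm. Parts stand on the floor (z 6 mm). End bays with dark pads centred at y +45, -45 mm, module between. Grey end posts at y +89, -89, 14 thick, 60 high, with upstands to 72 that leave saddles 36 wide in x about x = 0: the bar lies there along y, underside at z 60.
- mat: Side mat, fixed: plain grey, 210 (x) x 220 (y) x 3 mm thick, empty at the start. Origin: centre of its underside. It lies left or right of the housing, the cradle on the other side.
- cradle: Test cradle, fixed: white plate 156 (x) x 86 (y) x 6 mm with four L-shaped grey corner stops, 14 mm higher than the plate, that leave a place 125 (x) x 52 (y) mm for the module; the middle 90 mm of the long sides is open for fingers. Origin: centre of its underside, z up; the module goes along x, on the plate (z 6 mm).
- meter: Bystander: grey hand-held multimeter lying on the bench, 150 (x) x 78 (y) x 36 mm. Origin: centre of its underside.
- screwdriver: Bystander: screwdriver with a white handle lying on the bench beyond the housing, about 160 mm long along its x.
- cover: Bystander: clear plastic cover lying on the bench between robot and housing, 180 (x) x 50 (y) x 28 mm, its long side roughly sideways. Origin: centre of its underside.
Things that resemble listed ones, but are neither listed nor needed, are in the scene too. There is more than one size of the housing; the one meant has the size given above. What is shaped like the part that bears bar_c but orange is not meant.

How it is judged:
On the way, in this order (a step that is already met when the one before it is completed fails the run):
1. bar, transformer and capacitor all stand on the side mat, let go and at rest (x of bar_c in the frame of mat between -0.105 and 0.105 m and y of bar_c in the frame of mat between -0.11 and 0.11 m and z of bar_c in the frame of mat below 0.029 m and angle between each of bar_c, transformer_c, capacitor_c's own z axis and vertical below 0.15 rad and linear speed of each of bar, transformer, capacitor below 0.02 m/s and angular speed of each of bar, transformer, capacitor below 0.15 rad/s and contact force between the fingers and bar below 0.1 N and x of transformer_c in the frame of mat between -0.105 and 0.105 m and y of transformer_c in the frame of mat between -0.11 and 0.11 m and z of transformer_c in the frame of mat below 0.033 m and contact force between the fingers and transformer below 0.1 N and x of capacitor_c in the frame of mat between -0.105 and 0.105 m and y of capacitor_c in the frame of mat between -0.11 and 0.11 m and z of capacitor_c in the frame of mat below 0.034 m and contact force between the fingers and capacitor below 0.1 N), for 0.2 s.
2. the board module stands in the test cradle, let go, while the other three are on the mat (all of step 1 and x of board_c in the frame of cradle between -0.013 and 0.013 m and y of board_c in the frame of cradle between -0.012 and 0.012 m and z of board_c in the frame of cradle between 0.025 and 0.033 m and angle between board_c's own z axis and vertical below 0.08 rad and angle between the x axis of board_c and the x axis of cradle, either way round below 0.22 rad and linear speed of board below 0.02 m/s and angular speed of board below 0.15 rad/s and contact force between the fingers and board below 0.1 N), for 0.2 s.
3. transformer and capacitor stand back in their own bays, let go, before the bar is refitted (distance of each of transformer_c, capacitor_c from where it was at the start of the episode below 0.012 m and angle between each of transformer_c, capacitor_c, board_c's own z axis and vertical below 0.08 rad and contact force between the fingers and transformer below 0.1 N and linear speed of each of transformer, capacitor, board below 0.02 m/s and angular speed of each of transformer, capacitor, board below 0.15 rad/s and contact force between the fingers and capacitor below 0.1 N and angle between the x axis of transformer_c and the x axis of housing, either way round below 0.2 rad and x of board_c in the frame of cradle between -0.013 and 0.013 m and y of board_c in the frame of cradle between -0.012 and 0.012 m and z of board_c in the frame of cradle between 0.025 and 0.033 m and angle between the x axis of board_c and the x axis of cradle, either way round below 0.22 rad and contact force between the fingers and board below 0.1 N and not (x of bar_c in the frame of housing between -0.012 and 0.012 m and y of bar_c in the frame of housing between -0.012 and 0.012 m and z of bar_c in the frame of housing between 0.076 and 0.084 m and angle between bar_c's own z axis and vertical below 0.05 rad and angle between the y axis of bar_c and the y axis of housing, either way round below 0.2 rad and linear speed of bar below 0.02 m/s and angular speed of bar below 0.15 rad/s)), for 0.2 s.
At the end, for the whole second after the job is handed in: Module upright on the cradle plate, within 13 mm lengthwise, 12 mm across, 0.22 rad; transformer and capacitor upright, within 12 mm of their starts, transformer square within 0.2 rad; bar in both saddles, within 12 mm of centred, 4 mm of seated height; all released, at rest (x of board_c in the frame of cradle between -0.013 and 0.013 m and y of board_c in the frame of cradle between -0.012 and 0.012 m and z of board_c in the frame of cradle between 0.025 and 0.033 m and angle between each of board_c, transformer_c, capacitor_c's own z axis and vertical below 0.08 rad and angle between the x axis of board_c and the x axis of cradle, either way round below 0.22 rad and linear speed of each of board, transformer, capacitor, bar below 0.02 m/s and angular speed of each of board, transformer, capacitor, bar below 0.15 rad/s and contact force between the fingers and board below 0.1 N and distance of each of transformer_c, capacitor_c from where it was at the start of the episode below 0.012 m and contact force between the fingers and transformer below 0.1 N and contact force between the fingers and capacitor below 0.1 N and angle between the x axis of transformer_c and the x axis of housing, either way round below 0.2 rad and x of bar_c in the frame of housing between -0.012 and 0.012 m and y of bar_c in the frame of housing between -0.012 and 0.012 m and z of bar_c in the frame of housing between 0.076 and 0.084 m and angle between bar_c's own z axis and vertical below 0.05 rad and angle between the y axis of bar_c and the y axis of housing, either way round below 0.2 rad); the robot touches nothing.
It fails at once if the meter is pushed away (more than 20 mm) (distance of meter from where it was at the start of the episode above 0.02 m).
It fails at once if the screwdriver is pushed away (more than 20 mm) (distance of screwdriver from where it was at the start of the episode above 0.02 m).
It fails at once if the cover is pushed away (more than 20 mm) (distance of cover from where it was at the start of the episode above 0.02 m).
It fails at once if one of the four parts is tipped over (angle between any of bar_c, transformer_c, capacitor_c, board_c's own z axis and vertical above 0.7 rad).
It also fails if it takes over 144 s, if anything falls off the work surface, if the arm or the gripper's body presses on something with over 40 N, if the wrist force passes 120 N, or if a joint passes its speed limit or range.

## Robot

A 6-joint arm with a two-finger parallel gripper is mounted at the origin on the work surface. World frame = base frame: x ahead of the robot, y to its left, z up, the work surface at z = 0. Lengths are in m, angles in rad, forces in N, time in s.
With the tool pointing down it reaches from about 0.35 to 0.875 m from the base axis. Payload 4.2 kg.
Tool frame: the origin (TCP) lies at the very end of the fingers, on their centre line; the grasp point (between the pads) lies 19 mm behind it; z points along the fingers, y is the direction in which the jaws open and shut (so a half turn about z gives the same grasp; the last joint's range is limited). The gripper opens to 87 mm and grips with 3 to 60 N. Pads are 19 mm wide; open, the fingers measure 117 mm over their backs; the gripper's body (75 mm by 190 mm) begins 51 mm behind the grasp point.
Start: joints at [-1.063, 0.385, 0.008, 0, -1.194, -0.259], TCP at [0.154, -0.606, 0.223] pointing down, gripper open.
Joint ranges: [-3.14, 3.14], [-1.21, 2.06], [-1.07, 1.41], [-3.16, 2.05], [-2.99, -0.16], [-3.1, 3.1]. Speed limits (rad/s): [2.79, 2.79, 3.14, 3.14, 3.14, 3.14].

## Interface

Orientations are given as a unit quaternion [w, x, y, z].
In Python, from bench import ctrl, grip, solver, status, cams gives the robot as it stands. Calls block until the motion is done:
- ctrl.move_pose(position, orientation): joint-space move of the TCP to a pose.
- ctrl.move_l(position, velocity=0.15, rot=None): straight line of the TCP; rot=None keeps the orientation; velocity is the mean speed in m/s.
- ctrl.movej(angles): joint-space move.
- grip(opening, strength=None): finger opening in m; strength is the grip in N (None keeps the last); returns when the fingers have stopped.
- ctrl.pause(seconds).
- solver.solve_ik(position, orientation): joint angles nearest the present ones, or None.
- status.read_state(): the state.
- cams.get_image(name): name is "scene" or "top" or "wrist"; returns a dict with "frame" (400x640x3 uint8, red, green, blue), "fovy" (degrees; the focal length in pixels is half the picture's height over the tangent of half this angle, whatever the lens; pixels are square), "cx", "cy" (the principal point, pixels), "dist" ([k1, k2, p1, p2, k3] as OpenCV has them; the pictures are not rectified), "xyz" and "rotation" of the camera in the world; the wrist camera has in their place "tool_from_camera" (4x4, takes a point from camera to tool coordinates, whose origin is the TCP and whose axes are the flange's). Camera axes: x right, y down, z forward; pixel columns grow to the right and rows downward; lengths in m; the calibration is good to about 2 mm. A picture is of the moment at which its call begins: read the wrist's pose just before it. There is no depth.
A pose or a line that the arm cannot do raises ctrl.Unreachable and nothing moves.
- ctrl.sign_off(): hands the job in, once; it reports no verdict.
The state is a dict: "clock": time; "qpos": joint angles; "qd": joint speeds; "joint_torque": joint torques, N m; "eef_pos": TCP position; "tcp_rot": TCP orientation; "contact_force": force on the tool from outside, world axes, zero at the start; "wrist_torque": the same for the moment, N m; "width": finger opening in m.
Only numpy, scipy, OpenCV 4.12 (cv2) and the standard library are available. Lean on these libraries where they do the work, as an engineer would, in place of code of your own. Each camera call takes 0.05 s, during which the arm holds its last target.

## Working session

There is one attempt and no reset: what is moved stays moved. The work goes in short steps, each a Python script; the robot and the scene stay as the last script left them, time stands still between calls to the robot, and variables do not carry over. Pictures are saved under pics/ and viewed, and the job is handed in when it is done.

```bash
ls; mkdir -p pics; python3 - <<'E'
from bench import ctrl, grip, solver, status, cams
import cv2
s=status.read_state(); print(s)
for n in ("scene","top","wrist"):
    d=cams.get_image(n)
    cv2.imwrite(f"pics/a_{n}.png",d["frame"][:,:,::-1])
    print(n,{k:v for k,v in d.items() if k!="frame"})
E
```

```text
pics
{'clock': 0.0, 'qpos': array([-1.06339326e+00,  3.85559969e-01,  6.63665851e-03, -4.89825152e-04,
       -1.19403085e+00, -2.58606955e-01]), 'qd': array([-4.30188664e-04, -1.79377541e-05, -1.37567621e-03, -2.16664024e-03,
        2.23218371e-04, -1.11428099e-03]), 'joint_torque': array([ 3.89405670e-05, -3.90668142e+01,  1.87405479e+01,  4.21970710e+00,
        1.10950755e-02, -1.92310845e-04]), 'eef_pos': array([ 0.1537672 , -0.60516326,  0.22146316]), 'tcp_rot': array([-1.92057545e-04, -1.23987735e-01,  9.92283138e-01,  1.08581446e-03]), 'contact_force': array([-0.56258793,  0.62283478,  0.28525707]), 'wrist_torque': array([ 0.00791746,  0.04322568, -0.01637196]), 'width': 0.08717819296752014}
scene {'fovy': 51.07430405462828, 'cx': 319.6805791482411, 'cy': 196.1218843416963, 'dist': array([0.03584872, 0.        , 0.        , 0.        , 0.        ]), 'xyz': array([1.22828441, 0.22422792, 0.78578434]), 'rotation': array([-0.23242308,  0.53970229,  0.74920489, -0.30560266])}
top {'fovy': 56.519754031762304, 'cx': 316.2728692250478, 'cy': 199.33201554447697, 'dist': array([-0.08199369,  0.        ,  0.        ,  0.        ,  0.        ]), 'xyz': array([ 0.41543451, -0.00610772,  0.88625378]), 'rotation': array([ 0.06672619, -0.70007446,  0.70922568, -0.0494197 ])}
wrist {'fovy': 64.93382319606916, 'cx': 321.328350588275, 'cy': 203.34154504534715, 'dist': array([-0.01922831,  0.        ,  0.        ,  0.        ,  0.        ]), 'tool_from_camera': array([[ 1.68589380e-04, -9.58866726e-01, -2.83856608e-01,
         7.79718812e-02],
       [ 9.99999959e-01,  9.61917193e-05,  2.68989101e-04,
         1.55559018e-04],
       [-2.30620043e-04, -2.83856642e-01,  9.58866703e-01,
        -1.61268987e-01],
       [ 0.00000000e+00,  0.00000000e+00,  0.00000000e+00,
         1.00000000e+00]])}
```

View pics/a_top.png

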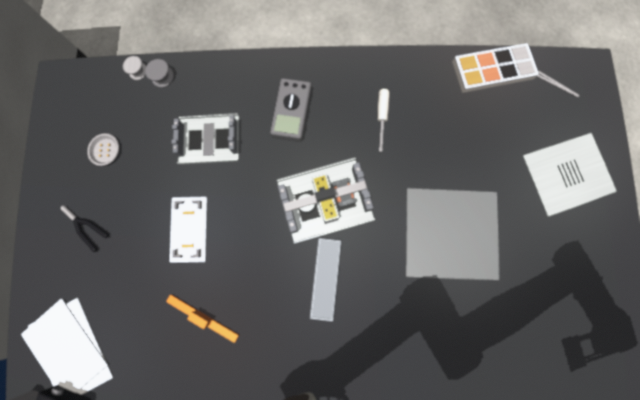

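View pics/a_scene.png

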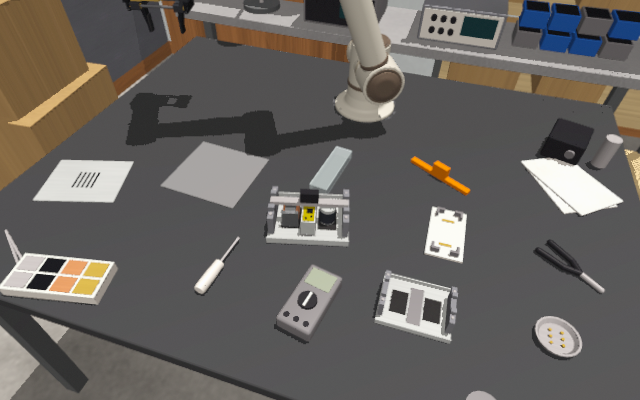

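View pics/a_wrist.png

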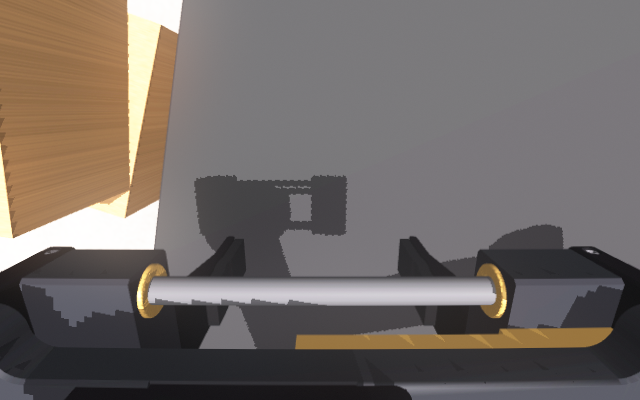

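Top view: the housing is at about (325,200), with bar, transformer (right) and capacitor (left). The mat is at (452,233), the cradle at (188,229) and the clear cover at (326,280). A decoy housing is at (207,138) and a decoy orange bar at (202,318).

```bash
cat > h.py <<'E'
import numpy as np, cv2
from scipy.spatial.transform import Rotation as R
from bench import ctrl, grip, solver, status, cams
def q2R(q): return R.from_quat([q[1],q[2],q[3],q[0]]).as_matrix()
def cam(name):
    s=status.read_state(); d=cams.get_image(name)
    f=200/np.tan(np.radians(d["fovy"])/2)
    d["K"]=np.array([[f,0,d["cx"]],[0,f,d["cy"]],[0,0,1]])
    if "xyz" in d: d["R"]=q2R(d["rotation"]); d["t"]=np.array(d["xyz"])
    else:
        T=np.array(d["tool_from_camera"]); Rt=q2R(s["tcp_rot"])
        d["R"]=Rt@T[:3,:3]; d["t"]=Rt@T[:3,3]+s["eef_pos"]
    return d
def ray(d,px):
    p=cv2.undistortPoints(np.array(px,float).reshape(-1,1,2),d["K"],d["dist"]).reshape(-1,2)
    v=np.c_[p,np.ones(len(p))]@d["R"].T
    return v
def onz(d,px,z):
    v=ray(d,px); return d["t"]+v*((z-d["t"][2])/v[:,2])[:,None]
def proj(d,P):
    P=np.array(P,float).reshape(-1,3)
    rv=cv2.Rodrigues(d["R"].T)[0]; tv=-d["R"].T@d["t"]
    return cv2.projectPoints(P,rv,tv,d["K"],d["dist"])[0].reshape(-1,2)
def save(d,name,crop=None,sc=1,pts=None):
    im=d["frame"][:,:,::-1].copy()
    x0,y0=0,0
    if crop: x0,y0,x1,y1=crop; im=im[y0:y1,x0:x1]
    im=cv2.resize(im,None,fx=sc,fy=sc,interpolation=cv2.INTER_CUBIC)
    if pts is not None:
        for u,v in pts: cv2.circle(im,(int((u-x0+.5)*sc),int((v-y0+.5)*sc)),2,(0,0,255),-1)
    cv2.imwrite(f"pics/{name}.png",im)
E
python3 - <<'E'
from h import *
d=cam("top")
save(d,"b_house",(265,140,390,330),3)
save(d,"b_crad",(150,180,230,280),6)
g=cv2.cvtColor(d["frame"],cv2.COLOR_RGB2HSV)
rgb=d["frame"].astype(int)
for n,p in dict(mat=(452,233),cradle=(188,240),bg=(400,300),house=(300,230)).items(): print(n,rgb[p[1],p[0]],g[p[1],p[0]])
# mat
m=((rgb.min(2)>85)&(rgb.max(2)<150)).astype(np.uint8)
w=(rgb.min(2)>170).astype(np.uint8)
for nm,mm,z in (("mat",m,.003),("white",w,.006)):
    cs,_=cv2.findContours(mm,cv2.RETR_EXTERNAL,cv2.CHAIN_APPROX_NONE)
    for c in cs:
        if cv2.contourArea(c)<1500: continue
        P=onz(d,c.reshape(-1,2)+0.0,z)
        r=cv2.minAreaRect(P[:,:2].astype(np.float32)*1000)
        print(nm,cv2.boundingRect(c),np.round(r[0],1),np.round(r[1],1),round(r[2],2))
E
```

```text
mat [164 166 165] [ 75   3 166]
cradle [247 249 251] [105   4 251]
bg [54 55 57] [110  13  57]
house [236 239 238] [ 80   3 239]
mat (168, 195, 41, 69) [495.1 327.1] [165.8  97. ] 0.42
mat (405, 187, 95, 94) [ 475.9 -307.7] [227.5 216.6] 86.66
mat (275, 156, 102, 166) [469.  -31.2] [365.7 216.7] 14.0
mat (522, 131, 96, 87) [ 619.2 -620.5] [170.5 212.7] 17.3
mat (171, 112, 69, 53) [723.3 295.1] [132.8 176.8] 1.62
mat (270, 78, 41, 61) [799.8  78.6] [ 81.5 157.6] 79.87
mat (25, 0, 615, 221) [975.   3.] [1803.2  451.5] 73.14
white (22, 298, 90, 93) [201.3 632. ] [228.  176.4] 28.63
white (311, 239, 29, 82) [373.9  -4.1] [ 50.3 183. ] 82.98
white (170, 197, 37, 66) [494.3 325.9] [158.   88.2] 0.75
white (278, 159, 96, 84) [561.4  -7.8] [159.  201.5] 15.07
white (524, 134, 92, 82) [ 618.4 -618.2] [160.1 200.3] 17.04
white (455, 43, 86, 46) [ 910.8 -462. ] [ 98.3 211.8] 11.4
white (551, 0, 89, 210) [ 853.3 -728.1] [270.8 613.7] 77.85
white (205, 0, 265, 48) [1039.6  -46.8] [717.7 147.4] 88.75
```

View pics/b_house.png

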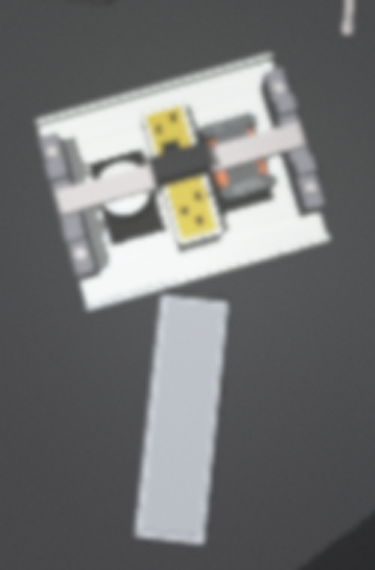

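View pics/b_crad.png

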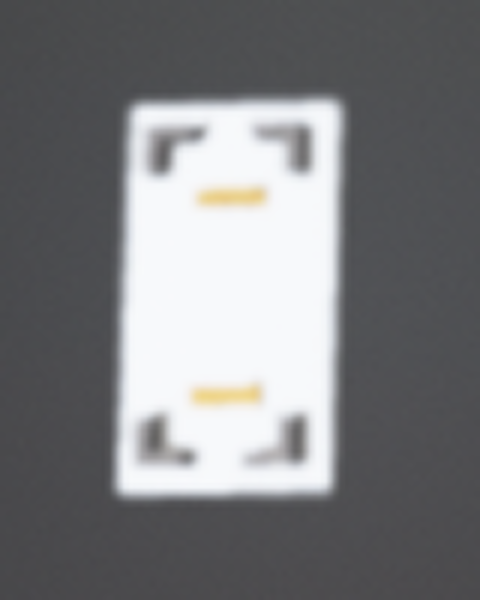

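```bash
cat >> h.py <<'E'
def quat(a):
    y=np.array([np.cos(a),np.sin(a),0]);z=np.array([0,0,-1.]);x=np.cross(y,z)
    q=R.from_matrix(np.c_[x,y,z]).as_quat(); return np.array([q[3],q[0],q[1],q[2]])
def pick_a(p,a):
    """of the two equal jaw directions the one with the last joint nearer 0"""
    best=None
    for b in (a,a+np.pi,a-np.pi):
        j=solver.solve_ik(np.array(p),quat(b))
        if j is not None and (best is None or abs(j[5])<abs(best[1][5])): best=(b,j)
    return best
E
python3 - <<'E'
from h import *
H=np.array([.561,-.008]);
for nm,p,a in (("house x",(.561,-.008,.3),15),("house y",(.561,-.008,.3),105),("mat bar",(.406,-.308,.05),0),("mat2",(.53,-.26,.04),0),("mat3",(.53,-.36,.04),0),("cradle",(.494,.326,.04),91)):
    r=pick_a(p,np.radians(a)); print(nm, None if r is None else (np.degrees(r[0]),np.round(r[1],2)))
a=np.radians(15); x=np.array([-np.sin(a),np.cos(a)])
p=np.r_[H-0.06*x,.27]
r=pick_a(p,a); print(r)
ctrl.move_pose(p,quat(r[0])); s=status.read_state(); print(s["clock"],s["eef_pos"])
d=cam("wrist"); save(d,"c_wrist")
E
```

```text
house x (np.float64(-165.0), array([ 0.27,  0.23, -0.02,  0.  , -1.32, -0.01]))
house y (np.float64(285.0), array([ 0.27,  0.23, -0.02,  0.  , -1.32,  1.56]))
mat bar (np.float64(180.0), array([-0.33,  0.39, -0.49,  0.  , -0.69,  0.33]))
mat2 (np.float64(180.0), array([-0.18,  0.51, -0.3 ,  0.  , -0.76,  0.18]))
mat3 (np.float64(180.0), array([-0.34,  0.58, -0.16,  0.  , -0.83,  0.34]))
cradle (np.float64(271.0), array([ 0.86,  0.52, -0.29,  0.  , -0.76,  0.73]))
(np.float64(3.4033920413889427), array([ 0.16507884,  0.27919818, -0.02704371,  0.        , -1.26455443,
        0.09672055]))
2.6417 [ 0.57638691 -0.06674458  0.26992466]
```

View pics/c_wrist.png

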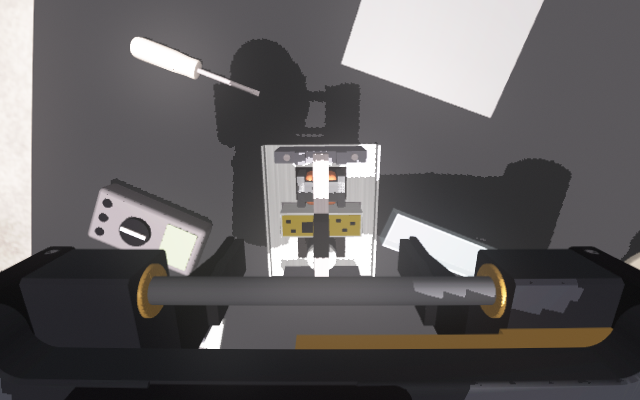

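The wrist view shows the housing (rows 145–290). Its near end is hidden behind the gripper, so I'm shifting the TCP along the housing's +y.

```bash
python3 - <<'E'
from h import *
H=np.array([.561,-.008]);
a=np.radians(15); x=np.array([-np.sin(a),np.cos(a)])
p=np.r_[H+0.07*x,.26]
ctrl.move_l(p,velocity=.25); s=status.read_state(); print(s["clock"],s["eef_pos"])
d=cam("wrist"); save(d,"c2_wrist"); save(d,"c2_crop",(210,0,430,250),3.2/1.2*0.9)
import pickle; pickle.dump(d,open("c2.pkl","wb"))
E
```

```text
3.3667 [0.5430661  0.05920244 0.26019821]
```

View pics/c2_crop.png

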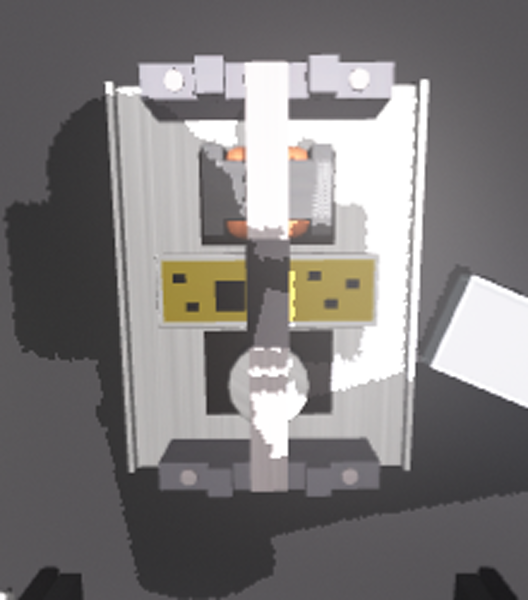

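Wrist crop (×2.4): bar from (267,62) to (268,490), capacitor top circle at (268,385), transformer block at (265,200), board at (268,291), lips at columns 108–130 and 408–428.

```bash
python3 - <<'E'
from h import *
import pickle; d=pickle.load(open("c2.pkl","rb"))
S=2.4
def P(l,z): return onz(d,[(210+u/S-.5+.0,v/S-.5) for u,v in l],z)
def ang(v): return np.degrees(np.arctan2(v[1],v[0]))
b=P([(245,62),(289,62),(289,490),(249,490)],.07); print("bar",b.mean(0)*1e3, np.linalg.norm(b[0]-b[3])*1e3,np.linalg.norm(b[0]-b[1])*1e3,ang((b[2]+b[3]-b[0]-b[1])))
l=P([(106,83),(429,80),(410,470),(129,472)],.018);print("lips",l.mean(0)*1e3,[np.linalg.norm(l[i]-l[(i+1)%4])*1e3 for i in range(4)],ang(l[2]+l[3]-l[0]-l[1]))
q=P([(161,257),(377,254),(377,325),(160,328)],.0545);print("board",q.mean(0)*1e3,[np.linalg.norm(q[i]-q[(i+1)%4])*1e3 for i in range(4)],ang(q[0]+q[3]-q[1]-q[2]))
c=P([(268,385),(228,385),(308,385)],.056);print("cap",c[0]*1e3,np.linalg.norm(c[1]-c[2])*1e3)
t=P([(200,150),(333,147),(335,240),(201,243)],.054);print("trafo?",t.mean(0)*1e3,[np.linalg.norm(t[i]-t[(i+1)%4])*1e3 for i in range(4)],ang(t[0]+t[3]-t[1]-t[2]))
E
```

```text
bar [560.54561194  -5.23742456  70.        ] 186.80832276828932 18.409038571645652 105.28799307738625
lips [560.27217435  -4.9788978   18.        ] [np.float64(156.21002566997296), np.float64(195.18585788659863), np.float64(155.73683369857483), np.float64(195.0266229046536)] 105.32814349214217
board [560.18709907  -4.99149641  54.5       ] [np.float64(100.59454137674106), np.float64(32.471878142453534), np.float64(103.62011519569046), np.float64(32.56064027496721)] 15.789486098527426
cap [549.09281944  37.63343851  56.        ] 38.848703710134544
trafo? [571.82929787 -45.79050996  54.        ] [np.float64(59.82959522088133), np.float64(39.94887649986634), np.float64(62.18554158218856), np.float64(39.989744696698)] 16.22802303981688
```

The sizes match the ones given (lips 156×195, bar 187×18, can 39), and the housing is at (560.3, −5.0) mm at 15.3°. Taking the bar now.

```bash
cat >> h.py <<'E'
H=np.array([.5603,-.0050]); TH=np.radians(15.3)
M=np.array([.476,-.308]); TM=np.radians(-3.3)
def fr(c,t,x,y): return c+np.array([np.cos(t)*x-np.sin(t)*y,np.sin(t)*x+np.cos(t)*y])
def st(n=""):
    s=status.read_state(); print(n,round(s["clock"],2),np.round(s["eef_pos"]*1e3,1),"F",np.round(s["contact_force"],1),"w",round(s["width"]*1e3,1)); return s
def jawa(t): # keep hand the way it looks now
    return t+np.pi
E
python3 - <<'E'
from h import *
p=fr(H,TH,0,0)
a=jawa(TH)
ctrl.move_pose(np.r_[p,.16],quat(a)); st("above")
ctrl.move_l(np.r_[p,.067],velocity=.12); st("down")
grip(.0,20); st("grip")
ctrl.move_l(np.r_[p,.11],velocity=.1); st("lift")
d=cam("wrist"); save(d,"d_bar")
E
```

```text
above 3.97 [561.3  -5.9 160.8] F [ 0.4 -0.1  1.5] w 87.3
down 4.89 [561.2  -4.6  68.1] F [0.1 0.3 0.2] w 87.2
grip 6.01 [560.4  -5.   67. ] F [ 0.9  1.1 -0.4] w 17.7
lift 6.59 [559.7  -5.  109.6] F [-0.7 -0.3 -2.8] w 18.0
```

View pics/d_bar.png

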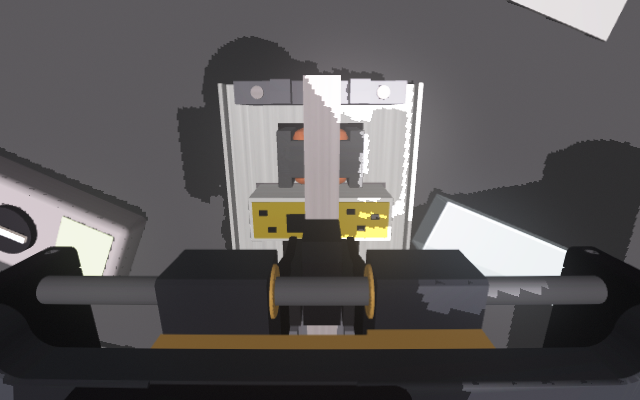

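The bar is in the gripper (width 18 mm), square along the view at column 322. Now to the mat.

```bash
python3 - <<'E'
from h import *
p=fr(H,TH,0,0)
ctrl.move_l(np.r_[p,.17],velocity=.2)
m=fr(M,TM,-.065,0); print(m)
a=jawa(TM)
ctrl.move_pose(np.r_[m,.14],quat(a)); st("above mat")
d=cam("wrist"); save(d,"e_mat")
import pickle; pickle.dump(d,open("e.pkl","wb"))
E
```

```text
[ 0.41110778 -0.30425834]
above mat 8.36 [ 411.8 -303.9  139.9] F [ 0.2 -0.2 -2.5] w 17.4
```

View pics/e_mat.png

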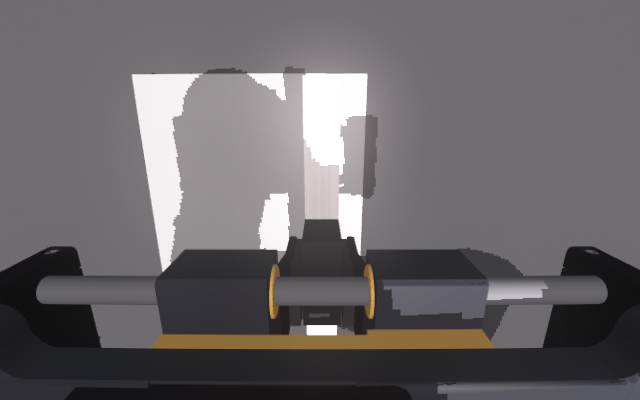

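```bash
python3 - <<'E'
from h import *
import pickle; d=pickle.load(open("e.pkl","rb"))
P=onz(d,[(134,75),(367,74),(360,240)],.003); print(P*1e3)
v=P[1]-P[0]; print(np.linalg.norm(v), np.degrees(np.arctan2(v[1],v[0])))
w=P[2]-P[1]; print(np.degrees(np.arctan2(w[1],w[0])))
u=v/np.linalg.norm(v); ex=-u; ey=np.array([-ex[1],ex[0]])
mid=(P[0]+P[1])/2; print("centre if 220 in y:",mid[:2]+.11*ey)
E
```

```text
[[ 572.29946392 -421.81044892    3.        ]
 [ 365.32689784 -410.26000584    3.        ]
 [ 375.00944845 -251.98276144    3.        ]]
0.20729461122151976 176.80582837975794
86.49931490494399
centre if 220 in y: [ 0.47494237 -0.30620612]
```

The mat checks out: 207 mm wide, centre (475, −306), −3.2°. Lowering the bar.

```bash
python3 - <<'E'
from h import *
m=fr(M,TM,-.065,0)
ctrl.move_l(np.r_[m,.03],velocity=.15); st()
ctrl.move_l(np.r_[m,.0115],velocity=.04); st("down")
grip(.04); st("open")
ctrl.move_l(np.r_[m,.09],velocity=.2); st("up")
grip(.087)
# transformer
p=fr(H,TH,0,-.045)
ctrl.move_pose(np.r_[p,.15],quat(jawa(TH))); st("above T")
d=cam("wrist"); save(d,"f_T")
import pickle; pickle.dump(d,open("f.pkl","wb"))
E
```

```text
9.29 [ 412.1 -304.4   30.7] F [ 0.7  0.6 -1.8] w 17.9
down 9.9 [ 411.1 -304.3   11.3] F [ 0.4  0.6 -2.2] w 17.9
open 10.61 [ 411.1 -304.3   11.5] F [-0.2 -0.2  0.4] w 40.0
up 11.15 [ 410.9 -304.1   90.2] F [-0.2  0.1  0.1] w 39.9
above T 13.35 [571.4 -49.2 149.5] F [-0.9 -0.1 -0.7] w 87.4
```

View pics/f_T.png

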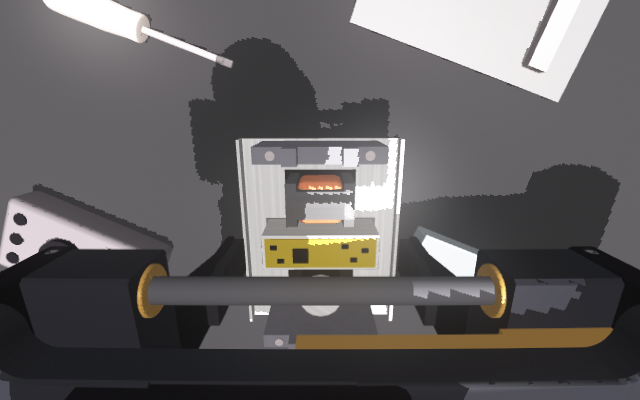

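The transformer is centred between the jaws (columns 286–354, rows 172–222), with the bar out. Grasping it along x and carrying it to the mat.

```bash
cat >> h.py <<'E'
def take(xy,zg,a,w_min,F=40,zsafe=.17,v=.12):
    xy=np.array(xy)
    ctrl.move_pose(np.r_[xy,max(.12,zg+.07)],quat(a))
    ctrl.move_l(np.r_[xy,zg],velocity=v); st("down")
    grip(0,F); s=st("grip")
    if s["width"]<w_min: print("MISSED"); return False
    ctrl.move_l(np.r_[xy,zsafe],velocity=.18); s=st("lift")
    return s["width"]>=w_min
def put(xy,zr,a,wopen=.087,zhi=.13,zup=.12):
    xy=np.array(xy)
    ctrl.move_pose(np.r_[xy,zhi],quat(a)); st("above")
    ctrl.move_l(np.r_[xy,zr+.015],velocity=.15)
    ctrl.pause(.15)
    ctrl.move_l(np.r_[xy,zr],velocity=.04); st("set")
    grip(wopen); st("open")
    ctrl.move_l(np.r_[xy,zup],velocity=.2); st("up")
E
python3 - <<'E'
from h import *
p=fr(H,TH,0,-.045)
if take(p,.020,jawa(TH),.05):
    put(fr(M,TM,.045,.058),.020-.006+.003+.0008,jawa(TM))
    d=cam("wrist"); save(d,"g")
E
```

```text
down 14.63 [573.  -48.3  20.9] F [-0.1 -0.  -0.1] w 86.8
grip 15.22 [572.4 -48.4  20.3] F [-1.4 -0.1  1.3] w 59.6
lift 16.21 [570.8 -48.4 168.2] F [-0.  -0.7 -4.6] w 59.6
above 17.07 [ 524.1 -252.8  129.3] F [ 0.3  0.2 -3.7] w 59.7
set 18.54 [ 524.  -252.6   17.4] F [-0.6  1.  -5. ] w 59.5
open 19.32 [ 524.3 -252.7   17.8] F [-0.5 -0.5  1. ] w 87.1
up 19.98 [ 523.4 -252.3  119.1] F [-1.1 -0.3 -0.8] w 87.0
```

```bash
python3 - <<'E'
from h import *
d=cam("top"); save(d,"g_top",(250,120,530,320),2.8)
E
```

```text
(no output)
```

View pics/g.png

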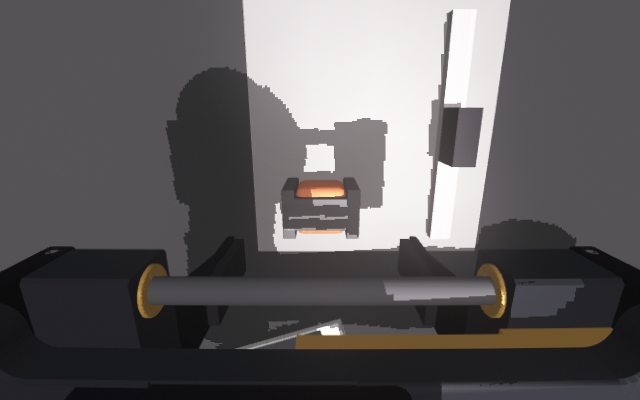

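View pics/g_top.png

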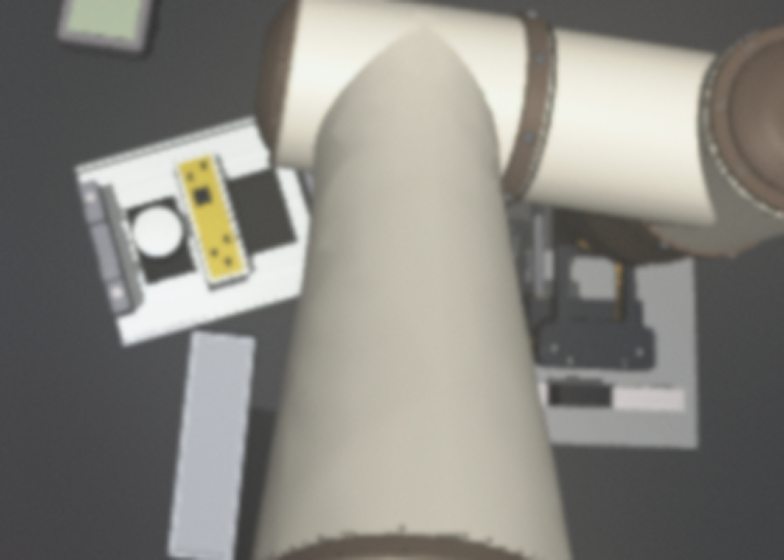

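Transformer and bar both stand on the mat (transformer at (320,208), bar at column 458), and the board and capacitor are undisturbed. Next the capacitor.

```bash
python3 - <<'E'
from h import *
p=fr(H,TH,0,.045)
if take(p,.020,jawa(TH),.03,F=25):
    put(fr(M,TM,.045,-.052),.020-.006+.003+.0008,jawa(TM))
    d=cam("wrist"); save(d,"i")
E
```

```text
down 22.18 [549.1  38.4  20.7] F [-0.4  0.3  0.5] w 87.1
grip 23.03 [548.4  38.4  20. ] F [0.1 0.9 0.8] w 39.7
lift 24.02 [547.4  38.2 168.7] F [-0.1  0.3 -1.2] w 39.4
above 25.52 [ 518.5 -361.6  130.1] F [-0.3  0.5 -0.8] w 39.4
set 26.99 [ 517.8 -362.5   17.4] F [-0.2 -0.4 -1.6] w 38.8
open 28.02 [ 517.9 -362.5   17.8] F [-0.2 -0.1  0.5] w 87.2
up 28.68 [ 517.1 -361.9  118.9] F [-0.2 -0.2 -0.2] w 87.2
```

View pics/i.png

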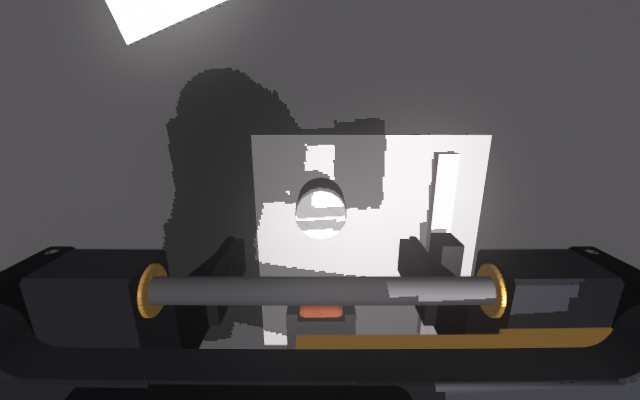

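Capacitor stands on the mat at (320,212), so step 1 is set. Now a wrist look at the cradle before moving the board.

```bash
python3 - <<'E'
from h import *
import pickle
C=np.array([.494,.326])
ctrl.move_l(status.read_state()["eef_pos"]+np.array([0,0,.1]),velocity=.25)
p=np.r_[C-[.07,0],.25]; r=pick_a(p,np.radians(91)); print(np.degrees(r[0]))
ctrl.move_pose(p,quat(r[0])); st()
d=cam("wrist"); save(d,"j"); pickle.dump(d,open("j.pkl","wb"))
E
```

```text
271.0
 31.74 [424.4 325.5 249.9] F [-0.6 -0.3  0.2] w 87.3
```

View pics/j.png

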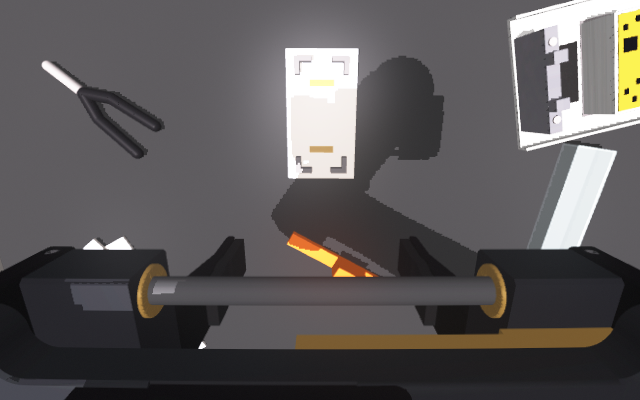

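```bash
python3 - <<'E'
from h import *
import pickle; d=pickle.load(open("j.pkl","rb"))
g=d["frame"].astype(int)
m=(d["frame"].min(2)>130).astype(np.uint8); m[200:]=0; m[:, 480:]=0; m[:,:240]=0
m=cv2.morphologyEx(m,cv2.MORPH_CLOSE,np.ones((9,9)))
c=max(cv2.findContours(m,cv2.RETR_EXTERNAL,cv2.CHAIN_APPROX_NONE)[0],key=cv2.contourArea)
h=cv2.convexHull(c); print(cv2.boundingRect(c))
r=cv2.minAreaRect((onz(d,h.reshape(-1,2),.006)[:,:2]*1e3).astype(np.float32)); print("mask",r)
P=onz(d,[(285.5,48.5),(358,48.5),(355,178),(289,178.5)],.006); print(P[:,:2]*1e3, P.mean(0)*1e3,[np.linalg.norm(P[i]-P[(i+1)%4]) for i in range(4)])
v=P[0]+P[1]-P[2]-P[3]; print(np.degrees(np.arctan2(v[1],v[0])))
E
```

```text
(281, 48, 78, 131)
mask ((495.04351806640625, 329.6322937011719), (156.10972595214844, 92.89707946777344), 0.9372915029525757)
[[571.9001988  370.28827097]
 [573.30012053 284.88063564]
 [417.76952446 281.31419962]
 [415.68087619 368.00088828]] [494.66267999 326.12099863   6.        ] [np.float64(0.08541910765751154), np.float64(0.1555714812564054), np.float64(0.08671184718374617), np.float64(0.156236067781733)]
1.0757330631152513
```

Cradle at (494.7, 326.1), 1.0°, measured 156×86 and agreeing with the top view. Moving the board.

```bash
cat >> h.py <<'E'
C=np.array([.4947,.3261]); TC=np.radians(1.0)
E
python3 - <<'E'
from h import *
a=TH+np.radians(270)
ctrl.move_pose(np.r_[H,.2],quat(a))
if take(H,.019,a,.028,F=35):
    put(C,.0198,TC+np.radians(270))
    ctrl.move_l(np.r_[C-[.07,0],.25],velocity=.25); st()
    d=cam("wrist"); save(d,"k",(220,0,420,220),2.7)
    import pickle; pickle.dump(d,open("k.pkl","wb"))
E
```

```text
down 34.56 [561.2  -4.8  20. ] F [-0.2  0.7  0.6] w 87.1
grip 35.48 [560.3  -5.   19. ] F [ 0.2 -0.5 -1. ] w 34.0
lift 36.47 [559.1  -5.1 168.5] F [-0.   0.5 -2.1] w 33.6
above 37.75 [494.9 325.3 129.7] F [ 0.2  0.4 -2.8] w 33.8
set 39.21 [494.6 326.   19.4] F [ 0.3  0.  -3.9] w 33.5
open 40.31 [494.7 326.1  19.8] F [ 0.3 -0.5 -0.2] w 87.0
up 40.96 [493.9 325.6 119.1] F [-0.4  1.1 -0.6] w 86.5
 41.7 [424.1 325.6 248. ] F [ 0.4 -0.2 -1.1] w 86.8
```

View pics/k.png

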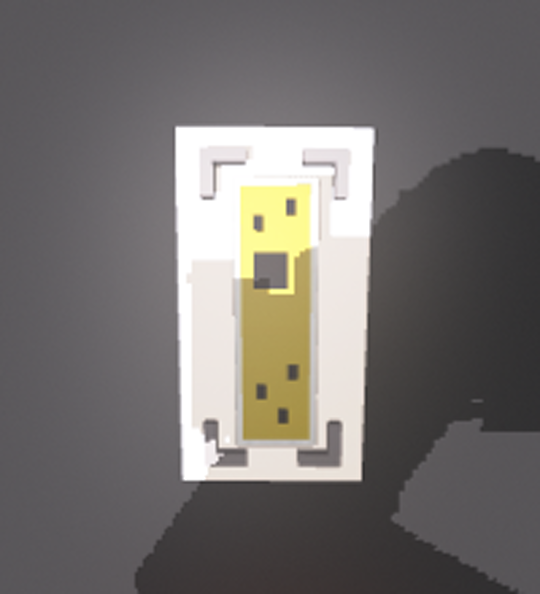

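```bash
python3 - <<'E'
from h import *
import pickle; d=pickle.load(open("k.pkl","rb"))
P=onz(d,[(220+u/2.7-.5,v/2.7-.5) for u,v in [(241,185),(311,184),(309,440),(241,441)]],.0545)
e=P.mean(0)[:2]-C; print(P.mean(0)*1e3, e*1e3,[np.linalg.norm(P[i]-P[(i+1)%4]) for i in range(4)])
v=P[0]+P[1]-P[2]-P[3]; print(np.degrees(np.arctan2(v[1],v[0])))
E
```

```text
[494.55664303 326.37206705  54.5       ] [-0.14335697  0.27206705] [np.float64(0.027130018251263197), np.float64(0.09981096929398983), np.float64(0.028562976755338927), np.float64(0.09986151343191071)]
0.7756012945287146
```

The board sits centred in the cradle (error under 0.5 mm, 0.8° heading). Returning the transformer and then the capacitor to the poses where they were grasped.

```bash
python3 - <<'E'
from h import *
q=fr(M,TM,.045,.058)
ctrl.move_pose(np.r_[q,.2],quat(jawa(TM)))
if take(q,.0178,jawa(TM),.05,F=40):
    put(fr(H,TH,0,-.045),.0206,jawa(TH))
    q=fr(M,TM,.045,-.052)
    if take(q,.0178,jawa(TM),.03,F=25):
        put(fr(H,TH,0,.045),.0206,jawa(TH))
p=np.r_[fr(H,TH,0,.07),.26]
ctrl.move_l(p,velocity=.25); st()
d=cam("wrist"); save(d,"l"); save(d,"l_crop",(210,0,430,250),2.4)
import pickle; pickle.dump(d,open("l.pkl","wb"))
E
```

```text
down 45.28 [ 525.1 -252.9   18.8] F [ 0.5 -0.5  0.1] w 86.8
grip 45.88 [ 524.2 -252.7   18. ] F [ 0.2 -0.1  2.6] w 59.6
lift 46.87 [ 523.  -252.2  168.1] F [ 0.5 -0.4 -3.9] w 59.4
above 47.73 [571.9 -48.4 129.4] F [ 0.  -1.1 -4.3] w 59.7
set 49.18 [572.  -48.3  20.9] F [-2.6  0.1  3.2] w 59.6
open 49.96 [572.2 -48.4  20.6] F [0.3 0.6 0.1] w 87.0
up 50.61 [571.2 -48.4 119.1] F [-0.5  0.8 -1.2] w 86.9
down 52.82 [ 518.7 -362.7   18.6] F [ 0.3 -0.3 -0.1] w 87.2
grip 53.67 [ 517.9 -362.5   17.8] F [-0.8  0.3  0.3] w 39.3
lift 54.66 [ 517.1 -362.   168.5] F [ 0.1  0.4 -1.1] w 39.4
above 56.16 [548.7  37.7 130. ] F [ 1.  -0.2 -1.6] w 39.3
set 57.62 [548.2  38.4  20.6] F [-1.2  1.3  3.4] w 39.3
open 58.65 [548.4  38.4  20.6] F [-0.1 -0.2  0.1] w 86.8
up 59.3 [547.5  38.3 119.2] F [-0.8  0.2 -0.3] w 87.3
 60.02 [540.6  62.3 257.5] F [ 0.   0.1 -0.3] w 87.1
```

View pics/l_crop.png

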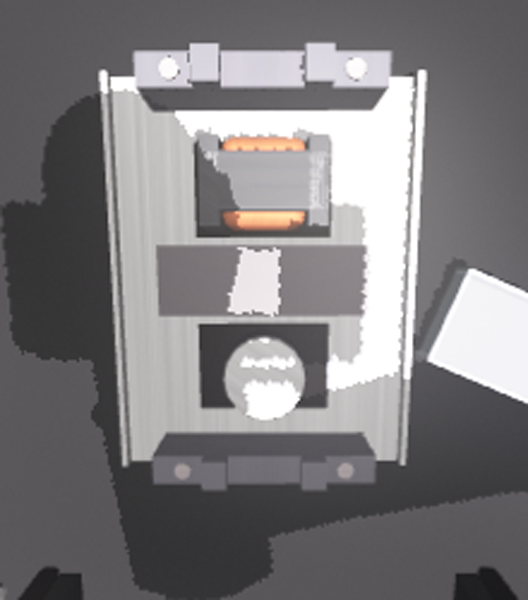

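```bash
python3 - <<'E'
from h import *
import pickle; d=pickle.load(open("l.pkl","rb"))
def P(l,z): return onz(d,[(210+u/2.4-.5,v/2.4-.5) for u,v in l],z)
c=P([(265,379),(224,379),(306,379)],.056);print("cap",c[0]*1e3,np.linalg.norm(c[1]-c[2])*1e3)
t=P([(196,138),(331,136),(331,233),(196,236)],.054);v=t[1]+t[2]-t[0]-t[3]
print("T",t.mean(0)*1e3,[np.linalg.norm(t[i]-t[(i+1)%4])*1e3 for i in range(4)],np.degrees(np.arctan2(v[1],v[0])))
l=P([(99,72),(427,70),(406,464),(123,466)],.018);print("lips",l.mean(0)*1e3)
# bar
m=fr(M,TM,-.065,0); a=jawa(TM)
ctrl.move_pose(np.r_[m,.15],quat(a)); st()
d=cam("wrist"); save(d,"m")
E
```

```text
cap [548.04631958  37.89529049  56.        ] 39.43268201403317
T [571.49459138 -45.70061225  54.        ] [np.float64(60.027830622415614), np.float64(41.088214101163764), np.float64(62.023687809829724), np.float64(41.552188529532486)] -163.6873941564593
lips [560.34004536  -5.15124932  18.        ]
 61.57 [ 411.9 -303.9  150.3] F [0.2 1.1 0.7] w 87.0
```

View pics/m.png

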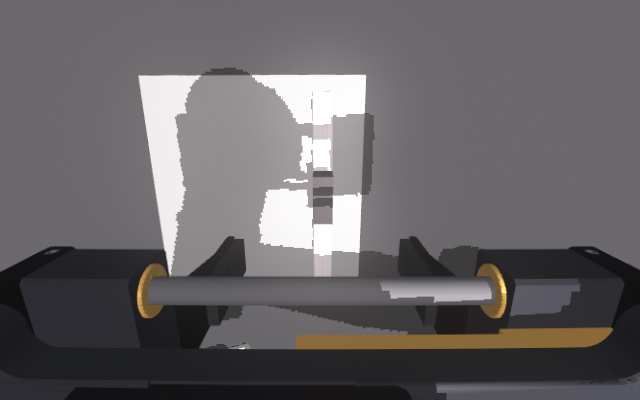

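Transformer and capacitor are back within about 1 mm of their starting measurements, and the bar lies at column 322 on the mat. Refitting the bar.

```bash
python3 - <<'E'
from h import *
m=fr(M,TM,-.065,0); a=jawa(TM)
if take(m,.0108,a,.014,F=20,zsafe=.19):
    ctrl.move_pose(np.r_[H,.15],quat(jawa(TH))); st("above")
    ctrl.move_l(np.r_[H,.085],velocity=.1); ctrl.pause(.2)
    ctrl.move_l(np.r_[H,.0680],velocity=.03); st("set")
    grip(.04); st("open")
    ctrl.move_l(np.r_[H,.12],velocity=.15); grip(.087)
    ctrl.move_l(np.r_[fr(H,TH,0,.07),.26],velocity=.25); st()
    d=cam("wrist"); save(d,"n_crop",(210,0,430,250),2.4)
    import pickle; pickle.dump(d,open("n.pkl","wb"))
E
```

```text
down 62.92 [ 411.8 -304.5   11.6] F [ 0.2 -0.1  0.6] w 86.9
grip 64.04 [ 411.1 -304.3   10.8] F [0.3 0.3 0.6] w 17.9
lift 65.18 [ 410.2 -303.8  188.7] F [-0.3  0.6 -3. ] w 17.7
above 66.46 [560.   -5.9 149.9] F [ 0.   0.6 -3. ] w 18.1
set 68.17 [560.3  -5.   67.8] F [ 0.   0.6 -0.5] w 17.7
open 68.88 [560.3  -5.   68. ] F [-0.2  0.2 -0.1] w 39.8
 71.18 [540.9  62.2 258.6] F [ 0.6  0.1 -1.1] w 86.9
```

View pics/n_crop.png

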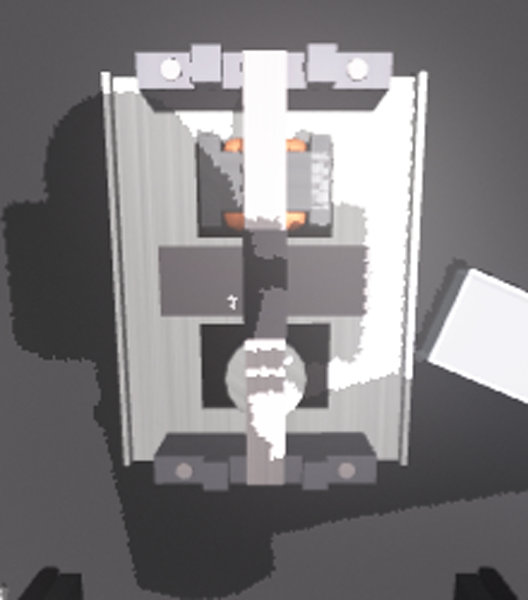

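```bash
python3 - <<'E'
from h import *
import pickle; d=pickle.load(open("n.pkl","rb"))
def P(l,z): return onz(d,[(210+u/2.4-.5,v/2.4-.5) for u,v in l],z)
b=P([(243,51),(286,51),(285,484),(246,484)],.07); v=b[2]+b[3]-b[0]-b[1]
print("bar",b.mean(0)*1e3,np.linalg.norm(b[0]-b[3])*1e3,np.linalg.norm(b[0]-b[1])*1e3,np.degrees(np.arctan2(v[1],v[0])))
ctrl.move_pose(np.array([.40,-.30,.3]),quat(jawa(TM))); st()
ctrl.pause(.5)
d=cam("top"); save(d,"o_top"); d=cam("scene"); save(d,"o_scene",(150,120,560,360),1.9)
E
```

```text
bar [560.40943465  -5.22078649  70.        ] 187.013722142035 17.839677530148087 105.3586152567795
 72.69 [ 400.4 -299.6  299.7] F [-0.1  0.1 -0.5] w 86.8
```

View pics/o_top.png

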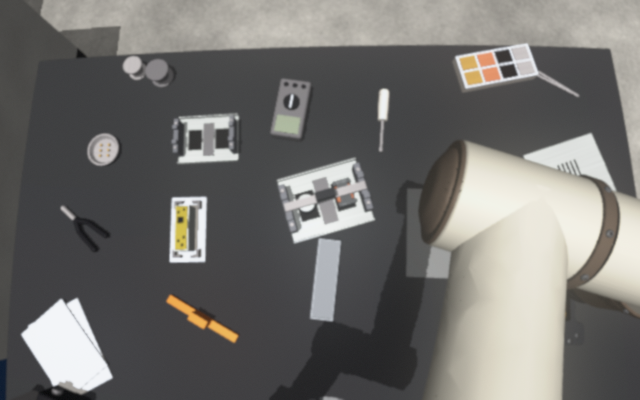

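View pics/o_scene.png

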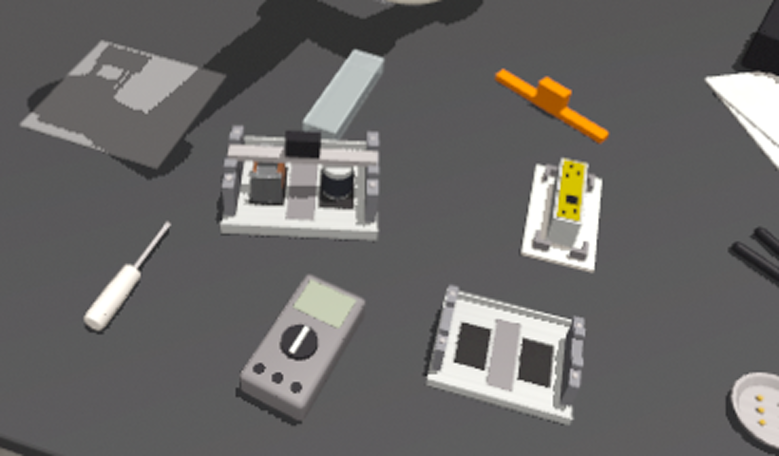

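Both views show the bar seated in both saddles, the transformer and capacitor in their bays and the board in the cradle. The meter (291,109), screwdriver (383,120) and cover (326,280) are where they were. Handing in.

```bash
python3 - <<'E'
from h import *
ctrl.sign_off(); print("done")
E
```

```text
the job is handed in; nothing more can be done
done
```

The job is finished and handed in at about 73 s on the robot's clock. I set the bar, transformer and capacitor on the mat and put the module in the cradle. Then I returned the transformer and capacitor to their own bays and refitted the bar last.

Last checks, all from camera measurements; none failed:
- **Module:** within 0.5 mm of the cradle centre, heading within about 1°. I took this right after placing it; the final pictures still show it there.
- **Transformer and capacitor:** within about 1 mm of where I first measured them, transformer within about 0.5° of its first measured angle. Both were measured before the bar went back on.
- **Bar:** 0.3 mm from the housing centre and aligned to within 0.1°, lying in both saddles. I judged its seated height from the final pictures and from the height at which I let it go; I did not measure it separately.
- **Bystanders:** the meter, screwdriver and cover look unmoved by eye in the final top and side views.

The one disagreement was the transformer's measured centre, about 2.6 mm off the bay centre in y. The offset was the same before and after the move, so it comes from how I picked the edges and does not show a shift.

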